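Unload the specimen shaker

TASK

Fixation is finished: switch the shaker off at its rocker switch before taking anything off it, then pull every specimen pot and every bottle up out of its spring clamp. Stand all the squat specimen pots upright on the floor of the steel tray and all the narrow-necked bottles upright on top of the white bench riser. Leave the cream jar, the slide box and the glass dish where they are.

Things in the scene. Friction and masses are not known exactly. Their poses are not given: they have to be found in the camera images.
- rocker (a joint): Black rocker switch, a 44 x 26 x 9 mm slab (long side along the shaker's x, pivot 75 mm above the bench) on the shaker's control ledge. Rad: about 0 = on, its +x (shaker frame) end raised; 0.4 = fully off, that end pressed right down. Stiff (about 4 N at the end); stays where it is left.
- rocker_raised_end (a point): Point on the top face of the rocker's raised end, 14 mm from the pivot, about 84 mm above the bench when on: press here straight down, about 7 mm.
- shaker: Fixed orbital shaker, standing still: white housing, 315 x 215 mm aluminium platform, top 103 mm above the bench; white control ledge, 80 mm wide and 70 mm high, along its -y face with rocker, display and dial. Origin on the bench under the platform's centre, x along its long side.
- clamps (a point): Centre of the 3 x 2 grid of clamps (at x = -100, 0, 100 and y = -52, 52 mm from here, shaker frame), at the height of the jar seats. Each clamp: four steel leaves up to 36 mm above the seat; the +y and -y ones are sprung, with a kink that snaps in above a jar's foot bead. A jar comes out when pulled straight up with about 9 to 13 N: free once raised 22 mm, clear of the leaves at 45 mm.
- pot1: Squat specimen pot, 80 mm tall, 0.12 kg: body 48 mm across, foot bead 52 mm across and 8 mm high, grey lid 52 mm across from 62 to 80 mm up (grip the lid). Origin: centre of the underside, z up. Starts upright in a clamp; None from the start if absent.
- pot2: As pot1.
- pot3: As pot1.
- bottle1: Narrow-necked amber bottle, 100 mm tall, 0.16 kg: body 48 mm across up to 52 mm, sloping shoulder to a neck at 65 mm, foot bead 52 mm across and 8 mm high, black cap 34 mm across from 70 to 100 mm up (grip the cap). Origin: centre of the underside, z up. Starts upright in a clamp; None from the start if absent.
- bottle2: As bottle1.
- bottle3: As bottle1.
- tray: Loose steel instrument tray, 0.7 kg, 290 (x) x 150 (y) mm outside, rim 18 mm high, walls and floor 3 mm. Origin: centre of the underside.
- riser: White bench riser, a fixed low shelf: board 330 (x) x 130 (y) mm, its top 90 mm above the bench. Origin on the bench under its centre.
- cream_jar: Bystander: white jar 58 mm across, 68 mm tall, standing near the riser's -x end. Origin: centre of the underside.
- slide_box: Bystander: blue slide box 85 x 210 x 32 mm lying beyond the shaker. Origin: centre of the underside.
- dish: Bystander: glass staining dish with lid, 82 x 102 x 65 mm, on the bench beyond the shaker. Origin: centre of the underside.
There are look-alikes about, which are no part of the job. Leave any green or purple look-alike of the pot2 alone.

How it is judged:
By the outcome, as a careful person would: the job done as asked, in the order asked, and still so for the second after the job is handed in, with the robot touching nothing.
Of pot1, pot2, pot3, bottle1, bottle2, bottle3 only 4 to 6 are there at a start; the rules pass over those that are not, and their reading is None.
At some moment in a run one of tray may be knocked a few centimetres aside while the robot is not near it.
Once in a run the grip may slacken for a moment while it holds something.
It also fails if it takes over 210 s, if anything falls off the work surface, if the arm or the gripper's body presses on something with over 40 N, if the wrist force passes 120 N, or if a joint passes its speed limit or range.

ROBOT

A 6-joint arm with a two-finger parallel gripper is mounted at the origin on the work surface. World frame = base frame: x ahead of the robot, y to its left, z up, the work surface at z = 0. Lengths are in m, angles in rad, forces in N, time in s.
With the tool pointing down it reaches from about 0.4 to 0.825 m from the base axis. Payload 7 kg.
Tool frame: the origin (TCP) lies at the very end of the fingers, on their centre line; the grasp point (between the pads) lies 19 mm behind it (arm.grasp_offset is the distance from the TCP to the grasp point, in m); z points along the fingers, y is the line along which they close (so a half turn about z gives the same grasp; the last joint's range is limited). The gripper opens to 88 mm and grips with 3 to 60 N. Pads are 19 mm wide; open, the fingers measure 130 mm over their backs; the gripper's body (78 mm by 193 mm) begins 47 mm behind the grasp point.
Start: joints at [1.619, 0.359, 0.012, 0, -1.224, -0.288], TCP at [0.16, 0.656, 0.227] pointing down, gripper open.
Joint ranges: [-3.07, 3.07], [-1.43, 2.12], [-1.02, 1.25], [-3.03, 1.67], [-3.05, -0], [-3.03, 3.03]. Speed limits (rad/s): [2.39, 2.39, 3.01, 3.14, 3.14, 3.14].

INTERFACE

Orientations are given as [roll, pitch, yaw] about the fixed x, y, z axes, in that order (R = Rz(yaw) Ry(pitch) Rx(roll)).
In Python, from station import get_state, cams, arm, nets gives the robot as it stands.
- The arm moves only by the shell command python3 -m creep 'ROWS' [FORCE]. ROWS is a JSON object of lists of equal length, an entry for each row: "translation": the shift along the world's x, y, z in mm, a list of three; "spin": the turn about the world's z in rad; "gripper": the opening, from 0 (shut) to 1 (fully open). In form: {"translation": [[dx, dy, dz], ...], "spin": [spin, ...], "gripper": [gripper, ...]}. A call has 1 to 8 rows; each row shifts and turns the commanded pose from where the row before left it; what a row does not reach is not made up. A row lasts 1/10 s, in which the tool goes at most 50 mm and 8.59 degrees, less where a joint would pass 70% of its speed; a pose out of reach is approached as far as the arm can. A call is refused whole if a number of a shift passes 50 or a number of a turn 0.15, either way. A call with a gripper value outside its range is refused whole. The fingers move at their own pace and stop on an object; FORCE is the grip in N (left out, the last holds). Time passes only in rows, so rows that do not move let the fingers close. It gives the time, the measured TCP pose, the force, the opening and the grip force at its end, in the units of the state.
- get_state(): the state, without advancing time (a new reading comes with each control period).
- cams.grab_frame(name): name is "scene" or "top" or "wrist"; returns a dict with "img" (420x560x3 uint8, red, green, blue), "mtx" (3x3 intrinsics, pixels), "R" (3x3) and "t" (3): a world point X has camera coordinates R X + t. Camera axes: x right, y down, z forward; pixel columns grow to the right and rows downward; lengths in m; the calibration is good to about 2 mm. A picture is of the moment at which its call begins. There is no depth.
- arm.job_done(): hands the job in; it is judged then, once.
Trained networks look in the newest picture that a camera, given by its name, has taken for a name from the list of things; names that differ only in an ending like _2 or _b are one class to them, and where a whole thing is asked for, a point or a joint stands for the part that bears it (a point fixed in the world has none). Each returns a list of dicts, best first, with "confidence" (0 to 1); they miss things now and then, are a little off and sometimes report something else, mostly with a low value. They report only what shows in the picture. A call takes as long as a camera call. They do not tell look-alikes from the thing itself.
- nets.search_frame(camera, label): "centre" ([x, y, z] in m, in world coordinates, good to about 4 mm: the middle of the surface that is visible of it).
- nets.pinpoint(camera, label): "centre" ([x, y, z] in m, in world coordinates, good to about 4 mm: a listed point, or the origin of a listed thing).
The state is a dict: "t": time; "q": joint angles; "qd": joint speeds; "joint_efforts": joint torques, N m; "eef_pos": TCP position; "ee_rot": TCP orientation; "force": force on the tool from outside, world axes, zero at the start; "moment": the same for the moment, N m; "width": finger opening in m; "gripper_force": force on a finger pad.
Only numpy, scipy, OpenCV 4.12 (cv2) and the standard library are available. Lean on these libraries where they do the work, as an engineer would, in place of code of your own. Each camera call takes 0.05 s, during which the arm holds its last target. There are 200 camera calls.

## Working session

There is one attempt and no reset: what is moved stays moved. The work goes in short steps, Python scripts to look and compute and a shell command to move; the robot and the scene stay as the last step left them, time stands still between calls to the robot, and variables do not carry over. Pictures are saved under pics/ and viewed, at most 14 in all, crops included, and the job is handed in when it is done.

```bash
mkdir -p pics; ls; python3 - <<'E'
from station import get_state, cams, arm, nets
import cv2, numpy as np
for c in ("scene","top"):
    f=cams.grab_frame(c); cv2.imwrite(f"pics/{c}0.png",cv2.resize(f["img"][:,:,::-1],(784,588),interpolation=cv2.INTER_CUBIC))
    for l in ["rocker_raised_end","clamps","shaker","pot1","bottle1","tray","riser","cream_jar","slide_box","dish"]:
        print(c,l,[(np.round(d["centre"],3).tolist(),round(d["confidence"],2)) for d in nets.pinpoint(c,l)])
s=get_state();print(s["t"],s["eef_pos"],s["ee_rot"],s["width"])
E
```

```text
pics
scene rocker_raised_end [([0.489, -0.125, 0.086], 0.42)]
scene clamps [([0.573, 0.02, 0.105], 0.83)]
scene shaker [([0.572, 0.012, 0.001], 0.85)]
scene pot1 [([0.673, 0.063, 0.103], 0.96), ([0.573, 0.066, 0.105], 0.92), ([0.666, -0.045, 0.103], 0.74), ([0.846, 0.063, -0.003], 0.68)]
scene bottle1 [([0.567, -0.037, 0.105], 0.84), ([0.477, 0.069, 0.108], 0.67), ([0.471, -0.035, 0.102], 0.6)]
scene tray [([0.528, 0.299, -0.0], 0.97), ([0.673, -0.043, 0.102], 0.58), ([0.471, -0.034, 0.1], 0.3)]
scene riser [([0.522, -0.303, 0.004], 0.66)]
scene cream_jar [([0.381, -0.304, 0.092], 0.57)]
scene slide_box [([0.798, -0.11, -0.001], 0.82), ([0.572, 0.066, 0.106], 0.62)]
scene dish [([0.766, 0.186, 0.001], 0.78)]
top rocker_raised_end [([0.489, -0.13, 0.082], 0.49)]
top clamps [([0.57, 0.016, 0.109], 0.85)]
top shaker [([0.573, 0.014, 0.004], 0.8)]
top pot1 [([0.573, 0.066, 0.106], 0.97), ([0.672, -0.044, 0.106], 0.9), ([0.676, 0.061, 0.106], 0.84), ([0.75, -0.283, 0.001], 0.62), ([0.851, 0.059, 0.004], 0.57), ([0.52, -0.303, 0.001], 0.37)]
top bottle1 [([0.47, -0.03, 0.104], 0.93), ([0.674, 0.06, 0.104], 0.71), ([0.569, -0.038, 0.105], 0.68), ([0.477, 0.066, 0.103], 0.56)]
top tray [([0.525, 0.297, -0.002], 0.6)]
top riser [([0.519, -0.302, 0.001], 0.92)]
top cream_jar [([0.387, -0.301, 0.089], 0.65), ([0.572, 0.066, 0.108], 0.41)]
top slide_box [([0.796, -0.106, -0.002], 0.89)]
top dish [([0.771, 0.188, 0.001], 0.96), ([0.572, 0.013, 0.003], 0.32)]
1.1 [0.1603184  0.65567342 0.22659672] [-3.14155961e+00 -2.84674165e-05 -2.39753434e-01] 0.08771661424818715
```

View pics/scene0.png

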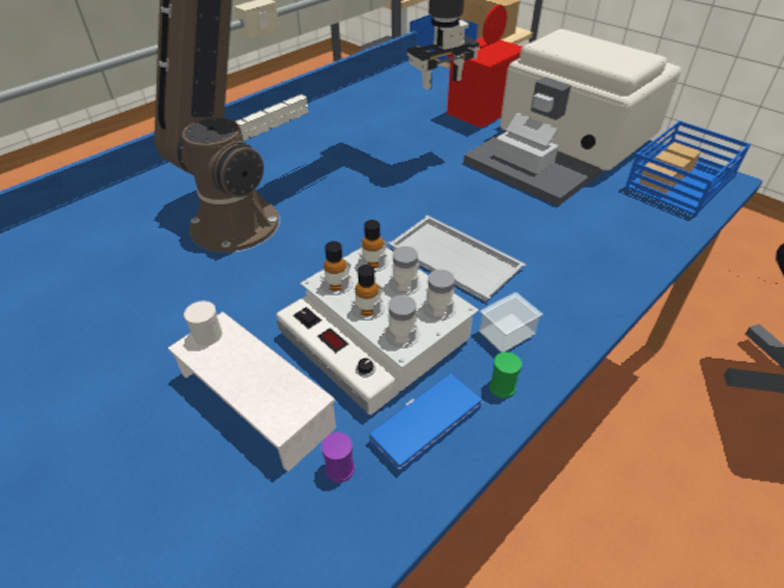

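View pics/top0.png

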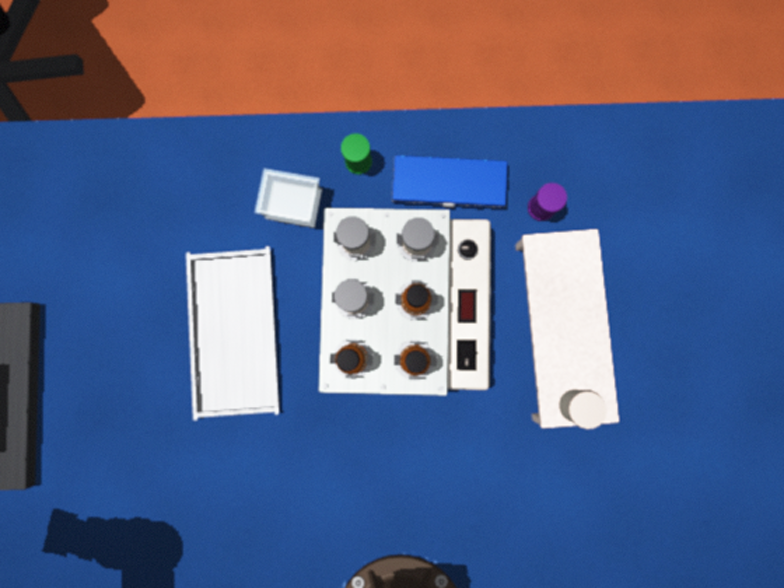

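The top view (784 px wide) shows six jars in the clamps. The three grey-lidded pots are at (353,233), (419,235) and (351,296). The three bottles are at (417,297), (350,358) and (415,358). The cream jar stands on the riser at (583,408).

Things that could be confused:
- **Pots:** green look-alike at (356,152), purple look-alike at (548,200) and the cream jar. I take only the grey lids in the clamps.
- **Rocker:** display at (467,305) and dial at (468,248). The rocker is the black slab at (466,355).

I'll check this with one crop and the fitted points.

```bash
cat > h.py <<'E'
from station import get_state, cams, arm, nets
import cv2, numpy as np
C=np.array([.572,.0135]); Y=-.047
Rz=lambda a:np.array([[np.cos(a),-np.sin(a)],[np.sin(a),np.cos(a)]])
def shk(x,y): return C+Rz(Y)@[x,y]
def proj(f,X): p=f["mtx"]@(f["R"]@np.array(X)+f["t"]); return p[:2]/p[2]
def ray(f,u,v,z):
    d=f["R"].T@np.linalg.solve(f["mtx"],[u,v,1]); o=-f["R"].T@f["t"]; return o+d*(z-o[2])/d[2]
def pin(c,l): return [(np.round(d["centre"],3).tolist(),round(d["confidence"],2)) for d in nets.pinpoint(c,l)]
def pose():
    s=get_state(); return round(s["t"],2),np.round(s["eef_pos"],4).tolist(),np.round(s["ee_rot"],3).tolist(),round(s["width"],4),np.round(s["force"],1).tolist()
E
python3 - <<'E'
from h import *
f=cams.grab_frame("top"); im=f["img"][:,:,::-1]; k=4; x0,y0=220,130
cr=cv2.resize(im[y0:y0+160,x0:x0+180],None,fx=k,fy=k,interpolation=cv2.INTER_CUBIC)
P=[(*shk(x,y),.105+(.1 if b else .08)) for x,y,b in [(-.1,.052,1),(0,.052,0),(.1,.052,0),(-.1,-.052,1),(0,-.052,1),(.1,-.052,0)]]
P+=[(.489,-.1275,.084)]
for p in P:
    q=(proj(f,p)-[x0,y0]+.5)*k; cv2.drawMarker(cr,tuple(int(v) for v in q),(0,255,0),0,16,2); print(np.round(p,4),q.round())
cv2.imwrite("pics/crop1.png",cr)
for u,v in [(466/1.4,343/1.4),(466/1.4,355/1.4)]: print(ray(f,u,v,.081))
E
```

```text
[0.4746 0.0701 0.205 ] [108. 507.]
[0.5744 0.0654 0.185 ] [117. 321.]
[0.6743 0.0607 0.185 ] [122. 140.]
[ 0.4697 -0.0337  0.205 ] [305. 511.]
[ 0.5696 -0.0384  0.205 ] [309. 322.]
[ 0.6694 -0.0431  0.185 ] [311. 144.]
[ 0.489  -0.1275  0.084 ] [455. 469.]
[ 0.49334632 -0.127303    0.081     ]
[ 0.4727906  -0.12657247  0.081     ]
```

View pics/crop1.png

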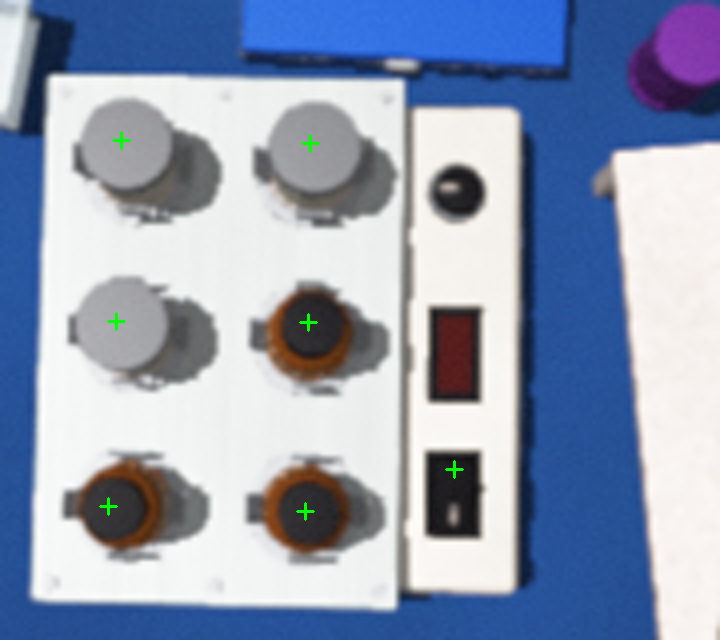

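The crop confirms the fit. The grey lids and black caps lie within about 1–2 mm of the markers, and the rocker's raised end is at (454,469). Next I move over the rocker with the gripper shut and its long side along x.

```bash
sed -i 's/\[.572,.0135\]/[.571,.012]/' h.py
python3 -m creep '{"translation":[[28,-36,10],[28,-36,10],[28,-36,10],[28,-36,10],[28,-36,10],[28,-36,10],[28,-36,10],[28,-36,10]],"spin":[-0.09,-0.09,-0.09,-0.09,-0.09,-0.09,-0.09,-0.09],"gripper":[0,0,0,0,0,0,0,0]}' 20
python3 -m creep '{"translation":[[10,-45,0],[10,-45,0],[10,-45,0],[10,-45,0],[10,-45,0],[10,-45,0],[10,-45,0],[10,-45,0]],"spin":[-0.09,-0.09,-0.09,-0.09,-0.09,-0.09,-0.09,-0.03],"gripper":[0,0,0,0,0,0,0,0]}'
python3 -m creep '{"translation":[[11,-45,0],[11,-45,0],[12,-45,0],[0,0,0],[0,0,0]],"spin":[0,0,0,0,0],"gripper":[0,0,0,0,0]}'
python3 - <<'E'
from h import *
print(pose())
f=cams.grab_frame("wrist"); cv2.imwrite("pics/w1.png",f["img"][:,:,::-1]); print(pin("wrist","rocker_raised_end"),proj(f,get_state()["eef_pos"]))
E
```

```text
t: 1.95
eef_pos: [0.3851, 0.366, 0.3074]
ee_rot: [-3.141, 0.0, -0.963]
force: [1.0, 0.2, 0.7]
width: 0.0292
gripper_force: 0.0
t: 2.75
eef_pos: [0.4643, 0.0058, 0.3071]
ee_rot: [-3.14, 0.001, -1.623]
force: [1.7, 1.5, -0.2]
width: 0.0001
gripper_force: 0.0
t: 3.25
eef_pos: [0.4981, -0.1285, 0.3062]
ee_rot: [3.141, 0.0, -1.623]
force: [0.0, -0.1, 0.4]
width: 0.0007
gripper_force: 0.0
(3.25, [0.4981, -0.1285, 0.3062], [3.141, 0.0, -1.623], 0.0007, [0.0, -0.1, 0.4])
[([0.489, -0.125, 0.085], 0.59)] [284.56634637 277.41595918]
```

View pics/w1.png

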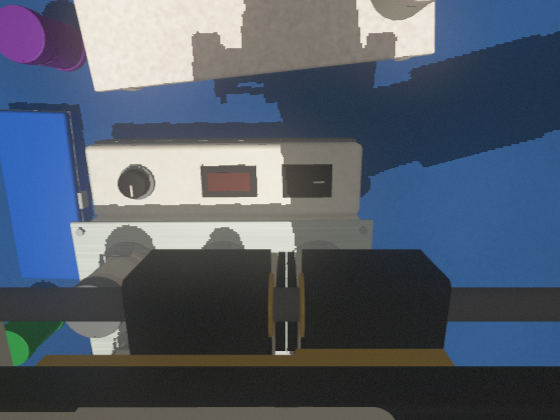

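The wrist view shows the rocker at (307,181) on the ledge, with the closed tips projecting to about (285,277). I go down onto its raised end, offset toward the +x end so the tips don't bear past the pivot.

```bash

python3 -m creep '{"translation":[[3,1,-42],[0,0,-42],[0,0,-42],[0,0,-42],[0,0,-42],[0,0,-4],[0,0,0]],"spin":[0,0,0,0,0,0,0],"gripper":[0,0,0,0,0,0,0]}'
python3 -m creep '{"translation":[[0,0,-2],[0,0,-2],[0,0,-2],[0,0,0]],"spin":[0,0,0,0],"gripper":[0,0,0,0]}'
python3 -m creep '{"translation":[[0,0,-2],[0,0,-1],[0,0,0]],"spin":[0,0,0],"gripper":[0,0,0]}'
```

```text
t: 4.05
eef_pos: [0.5013, -0.1254, 0.0929]
ee_rot: [3.14, -0.001, -1.618]
force: [0.0, -0.4, 1.4]
width: 0.0002
gripper_force: 0.0
t: 4.45
eef_pos: [0.5016, -0.1263, 0.0872]
ee_rot: [-3.14, 0.0, -1.62]
force: [-0.9, -0.6, 0.1]
width: 0.0008
gripper_force: 0.0
t: 4.75
eef_pos: [0.5012, -0.1264, 0.0834]
ee_rot: [3.141, -0.0, -1.62]
force: [0.6, 0.6, 0.7]
width: 0.0006
gripper_force: 0.0
```

```bash

python3 -m creep '{"translation":[[0,0,-1.5],[0,0,-1.5],[0,0,0]],"spin":[0,0,0],"gripper":[0,0,0]}'
python3 -m creep '{"translation":[[0,0,-1.5],[0,0,-1],[0,0,0]],"spin":[0,0,0],"gripper":[0,0,0]}'
python3 - <<'E'
from h import *
f=cams.grab_frame("scene"); cv2.imwrite("pics/s2.png",cv2.resize(f["img"][180:300,180:300,::-1],None,fx=5,fy=5,interpolation=cv2.INTER_CUBIC))
E
```

```text
t: 5.05
eef_pos: [0.5021, -0.1264, 0.0808]
ee_rot: [-3.14, -0.0, -1.619]
force: [1.0, -0.9, 1.4]
width: 0.0005
gripper_force: 1.0
t: 5.35
eef_pos: [0.5023, -0.1263, 0.0783]
ee_rot: [-3.14, 0.0, -1.62]
force: [3.8, -1.2, 3.7]
width: 0.0005
gripper_force: 2.0
```

View pics/s2.png

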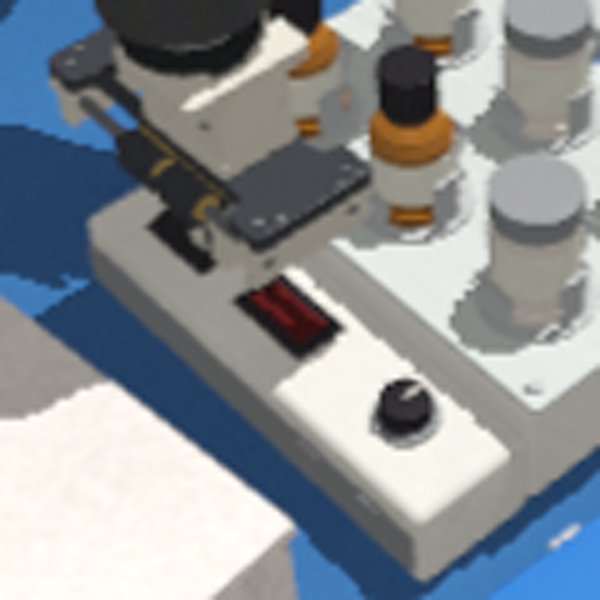

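The crop shows narrow finger tips only just catching the rocker's +x edge (at about (205,240)), and the sideways force of 3.8 N agrees. I lift, shift 10 mm toward −x, and press on the point itself.

```bash

python3 -m creep '{"translation":[[0,0,12],[-10,-1,0],[0,0,0],[0,0,-5],[0,0,-3],[0,0,0]],"spin":[0,0,0,0,0,0],"gripper":[0,0,0,0,0,0]}'
python3 -m creep '{"translation":[[0,0,-2],[0,0,-2],[0,0,0]],"spin":[0,0,0],"gripper":[0,0,0]}'
python3 -m creep '{"translation":[[0,0,-1],[0,0,-1],[0,0,0]],"spin":[0,0,0],"gripper":[0,0,0]}'
```

```text
t: 6.0
eef_pos: [0.4907, -0.1273, 0.0812]
ee_rot: [3.14, -0.0, -1.62]
force: [0.1, 0.5, 0.7]
width: 0.0002
gripper_force: 0.0
t: 6.3
eef_pos: [0.4918, -0.1274, 0.0789]
ee_rot: [-3.141, -0.0, -1.619]
force: [-2.5, 1.0, 10.0]
width: 0.0009
gripper_force: 4.6
t: 6.6
eef_pos: [0.4919, -0.1274, 0.0785]
ee_rot: [-3.14, -0.001, -1.619]
force: [-9.3, 4.3, 28.5]
width: 0.0006
gripper_force: 12.7
```

The force rose to 28 N with no further travel, so the rocker seems to be on its stop. I lift and check.

```bash

python3 -m creep '{"translation":[[0,0,20],[0,0,45],[0,0,45],[0,0,45],[0,0,45],[0,0,22],[-40,0,0],[0,0,0]],"spin":[0,0,0,0,0,0,0,0],"gripper":[0,0,0,0,0,0.5,1,1]}'
python3 - <<'E'
from h import *
a=cams.grab_frame("scene"); sc=cv2.resize(a["img"][195:260,190:265,::-1],None,fx=5,fy=5,interpolation=cv2.INTER_CUBIC)
print(pin("scene","rocker_raised_end"))
f=cams.grab_frame("wrist"); print(pin("wrist","rocker_raised_end"))
u,v=proj(f,(.475,-.127,.081)).astype(int); w=cv2.resize(f["img"][max(v-50,0):v+50,max(u-55,0):u+55,::-1],None,fx=3.25,fy=3.25,interpolation=cv2.INTER_CUBIC)
h=325; cv2.imwrite("pics/rk.png",np.hstack([cv2.resize(sc,(375,h)),cv2.resize(w,(357,h))]))
E
```

```text
t: 7.4
eef_pos: [0.4487, -0.1273, 0.299]
ee_rot: [-3.14, 0.001, -1.62]
force: [0.3, -0.3, 0.0]
width: 0.0192
gripper_force: 0.0
[([0.49, -0.127, 0.08], 0.58), ([0.383, -0.302, 0.092], 0.46)]
[([0.489, -0.124, 0.076], 0.59)]
```

View pics/rk.png

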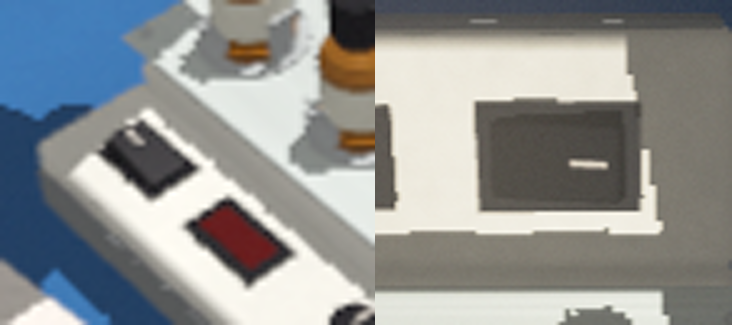

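The rocker is off. In the crops its −x end (with the white mark at (590,165)) is now raised, and the network puts the +x end about 7 mm lower than before. First jar: the near bottle D at about (0.469,−0.035).

```bash

python3 -m creep '{"translation":[[5,12,0],[5,12,0],[5,12,0],[5,12,0],[0,12,0],[0,12,0],[0,12,0],[0,8,0]],"spin":[0.143,0.143,0.143,0.143,0.143,0.143,0.143,0.143],"gripper":[0.8,0.8,0.8,0.8,0.8,0.8,0.8,0.8]}' 45
python3 -m creep '{"translation":[[0,0,-30],[0,0,-10],[0,0,0],[0,0,0]],"spin":[0.143,0.143,0.143,0],"gripper":[0.8,0.8,0.8,0.8]}'
python3 - <<'E'
from h import *
print(pose(), shk(-.1,-.052))
f=cams.grab_frame("wrist"); cv2.imwrite("pics/w2.png",f["img"][:,:,::-1]); print(pin("wrist","bottle1"))
E
```

```text
t: 8.4
eef_pos: [0.4719, -0.0346, 0.2973]
ee_rot: [3.141, 0.001, -0.47]
force: [0.1, 0.4, -0.1]
width: 0.0703
gripper_force: 0.0
t: 8.8
eef_pos: [0.4716, -0.0353, 0.2571]
ee_rot: [3.141, 0.002, -0.045]
force: [0.2, 0.1, 0.7]
width: 0.0699
gripper_force: 0.0
(8.8, [0.4716, -0.0353, 0.2571], [3.141, 0.002, -0.045], 0.0699, [0.2, 0.1, 0.7]) [ 0.46866733 -0.03524431]
[([0.571, -0.037, 0.108], 0.94), ([0.474, 0.07, 0.104], 0.89), ([0.469, -0.031, 0.106], 0.69)]
```

View pics/w2.png

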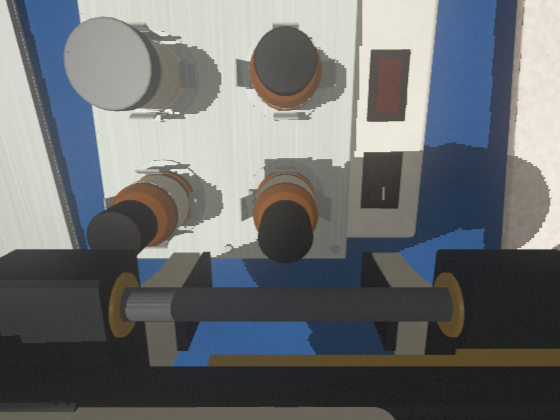

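The wrist view shows the bottle's cap at (286,232), midway between the fingers (190 and 380). I go down, close and pull.

```bash

python3 -m creep '{"translation":[[-2,0,-40],[0,0,-40],[0,0,-6],[0,0,0],[0,0,0],[0,0,0],[0,0,0],[0,0,0]],"spin":[0,0,0,0,0,0,0,0],"gripper":[0.8,0.8,0.8,0.3,0.2,0.2,0.2,0.2]}' 45
python3 -m creep '{"translation":[[0,0,8],[0,0,8],[0,0,8],[0,0,12],[0,0,25],[0,0,40],[0,0,20],[0,0,0]],"spin":[0,0,0,0,0,0,0,0],"gripper":[0.2,0.2,0.2,0.2,0.2,0.2,0.2,0.2]}' 45
```

```text
t: 9.7
eef_pos: [0.4698, -0.0352, 0.173]
ee_rot: [-3.141, -0.002, -0.047]
force: [-0.1, -0.7, -0.1]
width: 0.0357
gripper_force: 0.0
t: 10.5
eef_pos: [0.4713, -0.0353, 0.2977]
ee_rot: [-3.14, -0.007, -0.046]
force: [0.4, -0.7, -1.2]
width: 0.0336
gripper_force: 45.0
```

Held (width 33.6 mm at 45 N). Next: the riser's outline, the tray's outline and the drop slots.

```bash
cat >> h.py <<'E'
def quad(corn,z,c="top"):
    f=cams.grab_frame(c); P=np.array([ray(f,u,v,z)[:2] for u,v in corn]); (cx,cy),(w,h),a=cv2.minAreaRect(P.astype(np.float32))
    return P.round(4).tolist(),(round(cx,4),round(cy,4)),(round(w,3),round(h,3)),a
def blob(z,lo,hi,c="top"):
    f=cams.grab_frame(c); x0,y0,x1,y1=lo[0],lo[1],hi[0],hi[1]
    hsv=cv2.cvtColor(f["img"],cv2.COLOR_RGB2HSV); m=((hsv[:,:,1]<70)&(hsv[:,:,2]>110)).astype(np.uint8)
    k=np.zeros_like(m); k[y0:y1,x0:x1]=1; m&=k; n,L,S,_=cv2.connectedComponentsWithStats(m)
    i=1+S[1:,4].argmax(); v,u=np.nonzero(L==i); P=np.array([ray(f,a,b,z)[:2] for a,b in zip(u,v)],np.float32)
    (cx,cy),(w,h),a=cv2.minAreaRect(P); return (round(cx,4),round(cy,4)),(round(w,3),round(h,3)),round(a,1)
E
python3 - <<'E'
from h import *
f=cams.grab_frame("top")
print("riser",blob(.09,(368,155),(460,315)))
print("tray",blob(.018,(125,170),(210,305)))
print(pin("top","riser"),pin("top","tray"),pin("scene","tray"),pin("top","cream_jar"),pin("top","bottle1"))
cams.grab_frame("scene");print(pin("scene","bottle1"))
E
```

```text
riser ((0.5133, -0.2972), (0.339, 0.145), 3.1)
tray ((0.5166, 0.297), (0.326, 0.16), 2.7)
[([0.522, -0.305, 0.002], 0.71)] [([0.524, 0.302, -0.0], 0.89)] [([0.527, 0.299, -0.0], 0.84), ([0.489, -0.125, 0.079], 0.44)] [([0.387, -0.302, 0.09], 0.74)] [([0.567, -0.039, 0.105], 0.63)]
[([0.477, 0.068, 0.106], 0.88), ([0.565, -0.041, 0.106], 0.81), ([0.472, -0.033, 0.221], 0.77)]
```

```bash

python3 -m creep '{"translation":[[0,-30,0],[2,-44,0],[2,-44,0],[2,-44,0],[2,-44,0],[2,-40,0],[0,-26,0],[0,0,0]],"spin":[0,0,0,0,0,0,0,0],"gripper":[0.2,0.2,0.2,0.2,0.2,0.2,0.2,0.2]}'
python3 -m creep '{"translation":[[0,0,-40],[0,0,-40],[0,0,-30],[0,0,-12],[0,0,0],[0,0,0]],"spin":[0,0,0,0,0,0],"gripper":[0.2,0.2,0.2,0.2,0.2,0.2]}'
python3 - <<'E'
from h import *
cams.grab_frame("scene");print(pin("scene","bottle1"),pose())
E
```

```text
t: 11.8
eef_pos: [0.4789, -0.3102, 0.2918]
ee_rot: [3.141, 0.002, -0.05]
force: [-0.3, 0.6, -2.9]
width: 0.0333
gripper_force: 45.0
t: 12.4
eef_pos: [0.4803, -0.3076, 0.1725]
ee_rot: [3.141, -0.001, -0.046]
force: [0.5, -0.3, -1.2]
width: 0.0332
gripper_force: 45.0
[([0.478, 0.068, 0.105], 0.88), ([0.48, -0.306, 0.101], 0.62), ([0.566, -0.039, 0.107], 0.55)] (12.5, [0.4806, -0.3076, 0.173], [3.141, -0.003, -0.046], 0.0334, [0.2, 0.9, -1.4])
```

```bash

python3 -m creep '{"translation":[[0,0,-4],[0,0,-4],[0,0,0]],"spin":[0,0,0],"gripper":[0.2,0.2,0.2]}'
python3 -m creep '{"translation":[[0,0,-2],[0,0,-2],[0,0,0]],"spin":[0,0,0],"gripper":[0.2,0.2,0.2]}'
python3 -m creep '{"translation":[[0,0,-2],[0,0,-2],[0,0,0]],"spin":[0,0,0],"gripper":[0.2,0.2,0.2]}'
```

```text
t: 12.8
eef_pos: [0.479, -0.3072, 0.1627]
ee_rot: [-3.141, 0.0, -0.047]
force: [-0.0, -0.1, -1.7]
width: 0.0332
gripper_force: 45.0
t: 13.1
eef_pos: [0.4791, -0.3073, 0.1587]
ee_rot: [-3.141, 0.001, -0.047]
force: [-0.3, -0.5, -1.7]
width: 0.0331
gripper_force: 45.0
t: 13.4
eef_pos: [0.48, -0.3075, 0.1571]
ee_rot: [3.141, -0.002, -0.046]
force: [-3.6, 4.7, 12.6]
width: 0.0331
gripper_force: 45.0
```

Bottle 1 touched down at z=0.157, so it didn't slip. I release, rise, and go to bottle E at about (0.5685,−0.040).

```bash

python3 -m creep '{"translation":[[0,0,1],[0,0,0],[0,0,0],[0,0,0],[0,0,20],[0,0,40],[0,0,40],[0,0,40]],"spin":[0,0,0,0,0,0,0,0],"gripper":[0.5,0.7,0.8,0.8,0.8,0.8,0.8,0.8]}'
python3 -m creep '{"translation":[[13,38,0],[13,38,0],[13,38,0],[13,38,0],[12,39,0],[12,39,0],[12,38,0],[0,0,0]],"spin":[0,0,0,0,0,0,0,0],"gripper":[0.8,0.8,0.8,0.8,0.8,0.8,0.8,0.8]}'
python3 - <<'E'
from h import *
print(pose(),shk(0,-.052))
for c in ("scene","top","wrist"):
  cams.grab_frame(c);print(pin(c,"bottle1"))
E
```

```text
t: 14.2
eef_pos: [0.4791, -0.3073, 0.2974]
ee_rot: [-3.142, 0.001, -0.047]
force: [0.8, -0.3, -0.0]
width: 0.0698
gripper_force: 0.0
t: 15.0
eef_pos: [0.5684, -0.0356, 0.2954]
ee_rot: [-3.141, 0.0, -0.043]
force: [0.0, -0.9, -0.8]
width: 0.0699
gripper_force: 0.0
(15.0, [0.5684, -0.0356, 0.2954], [-3.141, 0.0, -0.043], 0.0699, [0.0, -0.9, -0.8]) [ 0.5685569  -0.03994258]
[([0.478, -0.306, 0.087], 0.91), ([0.566, -0.039, 0.109], 0.9), ([0.474, 0.068, 0.105], 0.67)]
[([0.48, -0.302, 0.089], 0.87)]
[([0.569, -0.038, 0.107], 0.72), ([0.477, -0.304, 0.091], 0.66), ([0.492, -0.127, 0.076], 0.61)]
```

```bash

python3 -m creep '{"translation":[[0,-1,-42],[0,0,-42],[0,0,-38],[0,0,-4],[0,0,0],[0,0,0]],"spin":[0,0,0,0,0,0],"gripper":[0.8,0.8,0.8,0.8,0.8,0.4]}'
python3 -m creep '{"translation":[[0,0,0],[0,0,0],[0,0,0],[0,0,0],[0,0,0]],"spin":[0,0,0,0,0],"gripper":[0.2,0.2,0.2,0.2,0.2]}' 45
python3 -m creep '{"translation":[[0,0,8],[0,0,8],[0,0,8],[0,0,12],[0,0,25],[0,0,40],[0,0,25],[0,0,0]],"spin":[0,0,0,0,0,0,0,0],"gripper":[0.2,0.2,0.2,0.2,0.2,0.2,0.2,0.2]}' 45
```

```text
t: 15.9
eef_pos: [0.5687, -0.0406, 0.1723]
ee_rot: [-3.141, -0.003, -0.047]
force: [0.4, -0.1, 0.5]
width: 0.0661
gripper_force: 0.0
t: 16.4
eef_pos: [0.5676, -0.0402, 0.1704]
ee_rot: [-3.141, -0.001, -0.047]
force: [0.1, 1.6, 1.6]
width: 0.0334
gripper_force: 45.0
t: 17.2
eef_pos: [0.5695, -0.0406, 0.3021]
ee_rot: [-3.141, -0.009, -0.046]
force: [0.6, -0.4, -2.2]
width: 0.0333
gripper_force: 45.0
```

```bash

python3 -m creep '{"translation":[[-1,-30,0],[-2,-44,0],[-2,-44,0],[-1,-44,0],[-1,-44,0],[-1,-34,0],[0,-18,0],[0,0,0]],"spin":[0,0,0,0,0,0,0,0],"gripper":[0.2,0.2,0.2,0.2,0.2,0.2,0.2,0.2]}'
python3 -m creep '{"translation":[[0,0,-40],[0,0,-40],[0,0,-40],[0,0,-14],[0,0,0],[0,0,0]],"spin":[0,0,0,0,0,0],"gripper":[0.2,0.2,0.2,0.2,0.2,0.2]}'
python3 -m creep '{"translation":[[0,0,-3],[0,0,-2],[0,0,0]],"spin":[0,0,0],"gripper":[0.2,0.2,0.2]}'
```

```text
t: 18.0
eef_pos: [0.5588, -0.3005, 0.2956]
ee_rot: [3.141, 0.001, -0.05]
force: [0.2, 1.8, -1.7]
width: 0.0332
gripper_force: 45.0
t: 18.6
eef_pos: [0.5606, -0.2984, 0.164]
ee_rot: [3.14, -0.002, -0.046]
force: [0.2, 1.2, -0.9]
width: 0.0331
gripper_force: 45.0
t: 18.9
eef_pos: [0.5596, -0.2984, 0.1578]
ee_rot: [3.141, -0.001, -0.047]
force: [-0.3, -0.5, -1.6]
width: 0.0331
gripper_force: 45.0
```

```bash

python3 -m creep '{"translation":[[0,0,-1],[0,0,-1],[0,0,0]],"spin":[0,0,0],"gripper":[0.2,0.2,0.2]}'
python3 -m creep '{"translation":[[0,0,0],[0,0,0],[0,0,0],[0,0,0],[0,0,20],[0,0,40],[0,0,40],[0,0,42]],"spin":[0,0,0,0,0,0,0,0],"gripper":[0.5,0.7,0.8,0.8,0.8,0.8,0.8,0.8]}'
python3 -m creep '{"translation":[[-10,42,0],[-10,42,0],[-10,42,0],[-10,42,0],[-10,42,0],[-10,42,0],[-10,42,0],[-10,42,0]],"spin":[0,0,0,0,0,0,0,0],"gripper":[0.8,0.8,0.8,0.8,0.8,0.8,0.8,0.8]}'
python3 -m creep '{"translation":[[-6,31,0],[0,0,0],[0,0,0]],"spin":[0,0,0],"gripper":[0.8,0.8,0.8]}'
python3 - <<'E'
from h import *
print(pose(),shk(-.1,.052))
for c in ("scene","top","wrist"):
  cams.grab_frame(c);print(pin(c,"bottle1"))
E
```

```text
t: 19.2
eef_pos: [0.5592, -0.2984, 0.155]
ee_rot: [-3.142, 0.0, -0.047]
force: [-0.5, -0.1, -1.7]
width: 0.0336
gripper_force: 45.0
t: 20.0
eef_pos: [0.559, -0.2983, 0.2985]
ee_rot: [-3.142, 0.001, -0.047]
force: [1.3, -0.2, -0.2]
width: 0.07
gripper_force: 0.0
t: 20.8
eef_pos: [0.4787, 0.0392, 0.2975]
ee_rot: [-3.141, -0.001, -0.047]
force: [0.7, 0.3, 0.0]
width: 0.0701
gripper_force: 0.0
t: 21.1
eef_pos: [0.4732, 0.0693, 0.2973]
ee_rot: [-3.141, -0.0, -0.045]
force: [-0.4, -0.7, -0.6]
width: 0.0698
gripper_force: 0.0
(21.1, [0.4732, 0.0693, 0.2973], [-3.141, -0.0, -0.045], 0.0698, [-0.4, -0.7, -0.6]) [0.47355353 0.06864085]
[([0.477, 0.07, 0.108], 0.94), ([0.556, -0.299, 0.09], 0.63), ([0.479, -0.307, 0.087], 0.59)]
[([0.558, -0.3, 0.091], 0.97), ([0.482, -0.304, 0.091], 0.84), ([0.775, 0.187, 0.002], 0.27)]
[([0.472, 0.07, 0.102], 0.86)]
```

Bottle 2 stands at (0.557,−0.299,0.090). Now bottle A.

```bash

python3 -m creep '{"translation":[[1,0,-42],[0,0,-42],[0,0,-37],[0,0,-4],[0,0,0],[0,0,0]],"spin":[0,0,0,0,0,0],"gripper":[0.8,0.8,0.8,0.8,0.8,0.4]}'
python3 -m creep '{"translation":[[0,0,0],[0,0,0],[0,0,0],[0,0,0],[0,0,0]],"spin":[0,0,0,0,0],"gripper":[0.2,0.2,0.2,0.2,0.2]}' 45
python3 -m creep '{"translation":[[0,0,8],[0,0,8],[0,0,8],[0,0,12],[0,0,25],[0,0,40],[0,0,25],[0,0,0]],"spin":[0,0,0,0,0,0,0,0],"gripper":[0.2,0.2,0.2,0.2,0.2,0.2,0.2,0.2]}' 45
```

```text
t: 22.0
eef_pos: [0.4758, 0.069, 0.174]
ee_rot: [-3.141, -0.003, -0.047]
force: [0.4, 0.3, 0.7]
width: 0.0664
gripper_force: 0.0
t: 22.5
eef_pos: [0.4745, 0.0688, 0.1724]
ee_rot: [-3.141, -0.001, -0.047]
force: [-0.4, 0.8, 2.8]
width: 0.0334
gripper_force: 45.0
t: 23.3
eef_pos: [0.4764, 0.0691, 0.3034]
ee_rot: [-3.139, -0.008, -0.046]
force: [0.5, 0.1, -2.3]
width: 0.0332
gripper_force: 45.0
```

```bash

python3 -m creep '{"translation":[[14,-30,0],[19,-42,0],[19,-42,0],[19,-42,0],[19,-42,0],[19,-42,0],[19,-42,0],[19,-42,0]],"spin":[0,0,0,0,0,0,0,0],"gripper":[0.2,0.2,0.2,0.2,0.2,0.2,0.2,0.2]}'
python3 -m creep '{"translation":[[14,-27,0],[5,-10,0],[0,0,0],[0,0,-40],[0,0,-40],[0,0,-40],[0,0,-15],[0,0,0]],"spin":[0,0,0,0,0,0,0,0],"gripper":[0.2,0.2,0.2,0.2,0.2,0.2,0.2,0.2]}'
python3 -m creep '{"translation":[[0,0,-2],[0,0,-2],[0,0,0]],"spin":[0,0,0],"gripper":[0.2,0.2,0.2]}'
```

```text
t: 24.1
eef_pos: [0.6216, -0.2573, 0.298]
ee_rot: [3.142, 0.0, -0.047]
force: [1.0, 1.0, -1.1]
width: 0.0333
gripper_force: 45.0
t: 24.9
eef_pos: [0.639, -0.2911, 0.1612]
ee_rot: [-3.141, 0.004, -0.046]
force: [0.6, 0.5, -2.1]
width: 0.0331
gripper_force: 45.0
t: 25.2
eef_pos: [0.6411, -0.2924, 0.1609]
ee_rot: [3.141, -0.003, -0.047]
force: [-0.4, 0.2, -2.3]
width: 0.0329
gripper_force: 45.0
```

```bash

python3 -m creep '{"translation":[[0,0,-2],[0,0,-1],[0,0,0]],"spin":[0,0,0],"gripper":[0.2,0.2,0.2]}'
python3 -m creep '{"translation":[[0,0,-1],[0,0,-1],[0,0,0]],"spin":[0,0,0],"gripper":[0.2,0.2,0.2]}'
```

```text
t: 25.5
eef_pos: [0.6405, -0.2924, 0.1566]
ee_rot: [3.141, -0.001, -0.047]
force: [0.3, 0.8, 1.0]
width: 0.0333
gripper_force: 45.0
t: 25.8
eef_pos: [0.6408, -0.2925, 0.1565]
ee_rot: [3.141, -0.002, -0.046]
force: [-2.7, 3.8, 10.4]
width: 0.0333
gripper_force: 45.0
```

```bash

python3 -m creep '{"translation":[[0,0,1],[0,0,0],[0,0,0],[0,0,0],[0,0,20],[0,0,40],[0,0,40],[0,0,41]],"spin":[0,0,0,0,0,0,0,0],"gripper":[0.5,0.7,0.8,0.8,0.8,0.8,0.8,0.8]}'
python3 -m creep '{"translation":[[4,38,0],[4,38,0],[4,38,0],[4,38,0],[4,38,0],[4,38,0],[4,20,0],[0,0,0]],"spin":[0,0,0,0,0,0,0,0],"gripper":[0.9,0.9,0.9,0.9,0.9,0.9,0.9,0.9]}'
python3 - <<'E'
from h import *
print(pose(),shk(.1,-.052))
for c in ("scene","top","wrist"):
  cams.grab_frame(c);print(pin(c,"bottle1"),"|",pin(c,"pot1"))
E
```

```text
t: 26.6
eef_pos: [0.64, -0.2924, 0.2971]
ee_rot: [-3.142, 0.001, -0.047]
force: [0.7, -0.6, 0.7]
width: 0.07
gripper_force: 0.0
t: 27.4
eef_pos: [0.6688, -0.0418, 0.2957]
ee_rot: [-3.141, 0.0, -0.044]
force: [-0.7, -0.6, -0.3]
width: 0.0785
gripper_force: 0.0
(27.4, [0.6688, -0.0418, 0.2957], [-3.141, 0.0, -0.044], 0.0785, [-0.7, -0.6, -0.3]) [ 0.66844647 -0.04464085]
[([0.479, -0.306, 0.086], 0.93), ([0.561, -0.297, 0.09], 0.88), ([0.641, -0.293, 0.091], 0.72), ([0.799, -0.112, -0.0], 0.41)] | [([0.57, 0.065, 0.107], 0.96), ([0.675, 0.062, 0.105], 0.91), ([0.753, -0.285, -0.001], 0.81), ([0.848, 0.06, -0.0], 0.79), ([0.669, -0.045, 0.106], 0.75), ([0.382, -0.302, 0.091], 0.57)]
[([0.641, -0.294, 0.087], 0.88), ([0.478, -0.304, 0.091], 0.76), ([0.56, -0.298, 0.091], 0.7), ([0.388, -0.301, 0.09], 0.58)] | [([0.751, -0.284, -0.001], 0.71), ([0.574, 0.063, 0.107], 0.67), ([0.668, -0.044, 0.107], 0.58), ([0.558, -0.299, 0.092], 0.25)]
[([0.64, -0.292, 0.087], 0.83)] | [([0.672, -0.043, 0.104], 0.97), ([0.85, 0.057, -0.002], 0.86), ([0.75, -0.285, 0.003], 0.62), ([0.675, 0.061, 0.105], 0.57)]
```

All three bottles stand on the riser. Now pot F, with its lid gripped at TCP z≈0.157.

```bash

python3 -m creep '{"translation":[[0,0,-45],[0,0,-45],[0,0,-42],[0,0,-8],[0,0,0],[0,0,0]],"spin":[0,0,0,0,0,0],"gripper":[0.9,0.9,0.9,0.9,0.9,0.5]}'
python3 -m creep '{"translation":[[0,0,0],[0,0,0],[0,0,0],[0,0,0],[0,0,0]],"spin":[0,0,0,0,0],"gripper":[0.4,0.4,0.4,0.4,0.4]}' 45
python3 -m creep '{"translation":[[0,0,8],[0,0,8],[0,0,8],[0,0,12],[0,0,25],[0,0,45],[0,0,32],[0,0,0]],"spin":[0,0,0,0,0,0,0,0],"gripper":[0.4,0.4,0.4,0.4,0.4,0.4,0.4,0.4]}' 45
python3 - <<'E'
from h import *
cams.grab_frame("scene");print(pin("scene","tray"),pin("scene","pot1"));cams.grab_frame("top");print(pin("top","tray"))
E
```

```text
t: 28.45
eef_pos: [0.6698, -0.0445, 0.1585]
ee_rot: [3.141, -0.003, -0.047]
force: [0.2, -0.1, 0.3]
width: 0.0751
gripper_force: 0.0
t: 28.95
eef_pos: [0.669, -0.0442, 0.1573]
ee_rot: [-3.141, -0.002, -0.046]
force: [-0.7, 1.5, 5.8]
width: 0.0512
gripper_force: 45.0
t: 29.75
eef_pos: [0.6708, -0.0448, 0.302]
ee_rot: [-3.141, -0.011, -0.046]
force: [0.4, 0.3, -1.2]
width: 0.0507
gripper_force: 45.0
[([0.507, 0.332, -0.004], 0.58), ([0.674, -0.043, 0.249], 0.47)] [([0.673, -0.044, 0.248], 0.85), ([0.752, -0.287, 0.001], 0.8), ([0.845, 0.059, -0.0], 0.61), ([0.675, 0.061, 0.105], 0.58), ([0.572, 0.016, 0.105], 0.55)]
[]
```

The tray has been knocked: the network now puts it near (0.507,0.332). I'll look.

```bash
python3 - <<'E'
from h import *
f=cams.grab_frame("top"); x0,y0=90,150
cv2.imwrite("pics/tr.png",cv2.resize(f["img"][y0:y0+180,x0:x0+240,::-1],None,fx=3,fy=3,interpolation=cv2.INTER_CUBIC)); print(pin("top","tray"))
g=cams.grab_frame("scene");print(pin("scene","tray"))
E
```

```text
[([0.518, -0.302, 0.002], 0.53)]
[([0.509, 0.332, -0.001], 0.96)]
```

View pics/tr.png

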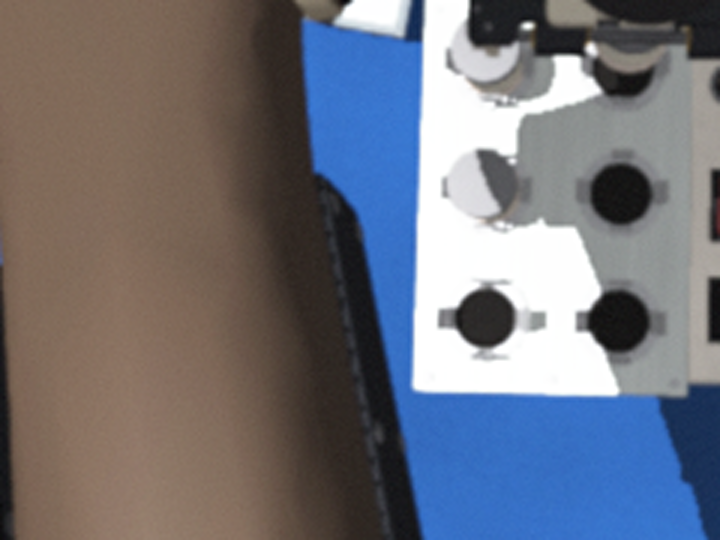

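The top view is blocked by the arm (brown, left of x=320), so I carry the pot over and look with the wrist and scene cameras.

```bash

python3 -m creep '{"translation":[[-18,30,0],[-24,38,0],[-24,38,0],[-24,38,0],[-24,38,0],[-24,38,0],[-24,38,0],[-24,38,0]],"spin":[0,0,0,0,0,0,0,0],"gripper":[0.4,0.4,0.4,0.4,0.4,0.4,0.4,0.4]}'
python3 -m creep '{"translation":[[-20,34,0],[-14,15,0],[0,0,0],[0,0,0]],"spin":[0,0,0,0],"gripper":[0.4,0.4,0.4,0.4]}'
python3 - <<'E'
from h import *
print(pose())
f=cams.grab_frame("wrist");print(pin("wrist","tray")); g=cams.grab_frame("scene");print(pin("scene","tray"),pin("scene","pot1")[:3])
cv2.imwrite("pics/tr2.png",np.hstack([cv2.resize(f["img"],(400,300)),cv2.resize(g["img"][120:270,220:420],(400,300))])[:,:,::-1])
E
```

```text
t: 31.0
eef_pos: [0.4811, 0.2529, 0.294]
ee_rot: [3.142, -0.0, -0.047]
force: [1.3, 0.6, -0.7]
width: 0.0511
gripper_force: 45.0
t: 31.4
eef_pos: [0.448, 0.3009, 0.2939]
ee_rot: [3.141, 0.0, -0.045]
force: [0.5, 0.2, -2.6]
width: 0.051
gripper_force: 45.0
(31.4, [0.448, 0.3009, 0.2939], [3.141, 0.0, -0.045], 0.051, [0.5, 0.2, -2.6])
[([0.508, 0.333, 0.002], 0.86)]
[([0.506, 0.332, -0.0], 0.84)] [([0.673, 0.062, 0.106], 0.75), ([0.75, -0.288, -0.001], 0.74), ([0.844, 0.058, -0.002], 0.73)]
```

View pics/tr2.png

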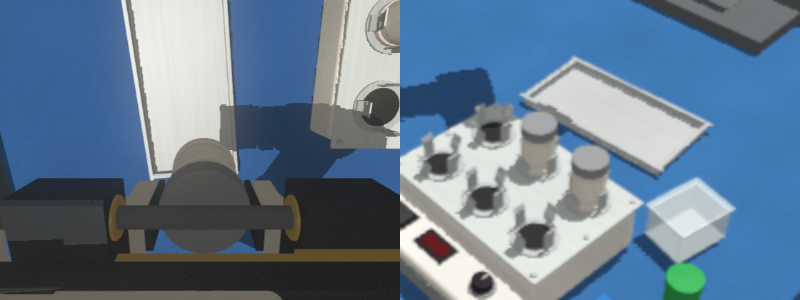

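The wrist half shows the tray ahead with near corners at about (152,179) and (238,178) in the half-picture, and the scene half shows it whole. I'll work out its yaw from these edges.

```bash
python3 - <<'E'
from h import *
f=cams.grab_frame("wrist")
for p in [(151,179),(238,178),(122,2),(233,2)]: print("w",ray(f,p[0]*1.4,p[1]*1.4,.018).round(4))
g=cams.grab_frame("scene")
for p in [(575,58),(712,124),(657,174),(522,96)]: print("s",ray(g,220+(p[0]-400)/2,120+p[1]/2,.018).round(4))
E
```

```text
w [0.3542 0.3975 0.018 ]
w [0.3488 0.2433 0.018 ]
w [0.6362 0.4119 0.018 ]
w [0.6285 0.2472 0.018 ]
s [0.3602 0.3999 0.018 ]
s [0.661  0.4166 0.018 ]
s [0.6693 0.2503 0.018 ]
s [0.3689 0.2456 0.018 ]
```

The tray centre is about (0.507,0.331) and its yaw about 0.03. The slots are (0.587,0.334), (0.507,0.331) and (0.427,0.328). The first pot goes to the far slot.

```bash

python3 -m creep '{"translation":[[35,8,0],[45,11,0],[40,10,0],[19,4,0],[0,0,0],[0,0,-45],[0,0,-45],[0,0,-45]],"spin":[0,0,0,0,0,0,0,0],"gripper":[0.4,0.4,0.4,0.4,0.4,0.4,0.4,0.4]}'
python3 -m creep '{"translation":[[0,0,-45],[0,0,-35],[0,0,-15],[0,0,0],[0,0,0]],"spin":[0,0,0,0,0],"gripper":[0.4,0.4,0.4,0.4,0.4]}'
python3 -m creep '{"translation":[[0,0,-2],[0,0,-2],[0,0,0]],"spin":[0,0,0],"gripper":[0.4,0.4,0.4]}'
```

```text
t: 32.55
eef_pos: [0.587, 0.3332, 0.1582]
ee_rot: [-3.141, -0.001, -0.047]
force: [0.2, 1.3, -1.4]
width: 0.051
gripper_force: 45.0
t: 33.05
eef_pos: [0.5883, 0.3343, 0.0659]
ee_rot: [-3.14, -0.002, -0.046]
force: [0.9, 0.1, -1.7]
width: 0.0513
gripper_force: 45.0
t: 33.35
eef_pos: [0.5876, 0.3339, 0.061]
ee_rot: [-3.14, -0.001, -0.047]
force: [0.1, -0.3, -2.1]
width: 0.051
gripper_force: 45.0
```

```bash

python3 -m creep '{"translation":[[0,0,-2],[0,0,-2],[0,0,0]],"spin":[0,0,0],"gripper":[0.4,0.4,0.4]}'
python3 -m creep '{"translation":[[0,0,-1],[0,0,-1],[0,0,0]],"spin":[0,0,0],"gripper":[0.4,0.4,0.4]}'
python3 -m creep '{"translation":[[0,0,-1],[0,0,0]],"spin":[0,0],"gripper":[0.4,0.4]}'
```

```text
t: 33.65
eef_pos: [0.5871, 0.3335, 0.0557]
ee_rot: [3.141, 0.0, -0.047]
force: [-0.3, 0.1, -1.4]
width: 0.0513
gripper_force: 45.0
t: 33.95
eef_pos: [0.5875, 0.3337, 0.0544]
ee_rot: [3.142, -0.0, -0.047]
force: [-0.6, -0.7, 1.8]
width: 0.0511
gripper_force: 45.0
t: 34.15
eef_pos: [0.5876, 0.3338, 0.0543]
ee_rot: [-3.141, -0.001, -0.046]
force: [-3.2, -0.5, 6.9]
width: 0.051
gripper_force: 45.0
```

```bash

python3 -m creep '{"translation":[[0,0,1],[0,0,0],[0,0,0],[0,0,0],[0,0,20],[0,0,45],[0,0,45],[0,0,45]],"spin":[0,0,0,0,0,0,0,0],"gripper":[0.7,0.8,0.9,0.9,0.9,0.9,0.9,0.9]}'
python3 -m creep '{"translation":[[0,0,45],[0,0,44],[12,-40,0],[13,-42,0],[13,-42,0],[13,-42,0],[13,-42,0],[13,-42,0]],"spin":[0,0,0,0,0,0,0,0],"gripper":[0.9,0.9,0.9,0.9,0.9,0.9,0.9,0.9]}'
python3 -m creep '{"translation":[[9,-24,0],[0,0,0],[0,0,0]],"spin":[0,0,0],"gripper":[0.9,0.9,0.9]}'
python3 - <<'E'
from h import *
print(pose(),shk(.1,.052))
for c in ("scene","wrist"):
  cams.grab_frame(c);print(pin(c,"pot1"),pin(c,"tray"))
E
```

```text
t: 34.95
eef_pos: [0.5871, 0.3334, 0.2104]
ee_rot: [3.141, 0.0, -0.047]
force: [1.0, 0.9, -0.2]
width: 0.0791
gripper_force: 0.0
t: 35.75
eef_pos: [0.6646, 0.082, 0.298]
ee_rot: [-3.142, 0.0, -0.047]
force: [0.6, 0.1, -0.0]
width: 0.079
gripper_force: 0.0
t: 36.05
eef_pos: [0.6733, 0.059, 0.2976]
ee_rot: [3.142, 0.001, -0.048]
force: [0.5, -0.1, 0.1]
width: 0.079
gripper_force: 0.0
(36.05, [0.6733, 0.059, 0.2976], [3.142, 0.001, -0.048], 0.079, [0.5, -0.1, 0.1]) [0.67333267 0.05924431]
[([0.848, 0.055, -0.002], 0.84), ([0.677, 0.062, 0.107], 0.72), ([0.575, 0.063, 0.103], 0.71), ([0.749, -0.284, -0.004], 0.64), ([0.587, 0.334, -0.001], 0.57)] [([0.509, 0.332, -0.002], 0.67), ([0.385, -0.302, 0.089], 0.6)]
[([0.589, 0.332, 0.002], 0.98), ([0.574, 0.065, 0.107], 0.89), ([0.85, 0.056, -0.0], 0.82), ([0.677, 0.064, 0.106], 0.72)] []
```

Pot 1 stands in the tray. Pot C next.

```bash

python3 -m creep '{"translation":[[1,1,-45],[0,0,-45],[0,0,-42],[0,0,-8],[0,0,0],[0,0,0]],"spin":[0,0,0,0,0,0],"gripper":[0.9,0.9,0.9,0.9,0.9,0.5]}'
python3 -m creep '{"translation":[[0,0,0],[0,0,0],[0,0,0],[0,0,0],[0,0,0]],"spin":[0,0,0,0,0],"gripper":[0.4,0.4,0.4,0.4,0.4]}' 45
python3 -m creep '{"translation":[[0,0,8],[0,0,8],[0,0,8],[0,0,12],[0,0,25],[0,0,45],[0,0,32],[0,0,0]],"spin":[0,0,0,0,0,0,0,0],"gripper":[0.4,0.4,0.4,0.4,0.4,0.4,0.4,0.4]}' 45
python3 - <<'E'
from h import *
cams.grab_frame("scene");print(pin("scene","tray"),pin("scene","pot1"))
E
```

```text
t: 36.95
eef_pos: [0.6758, 0.0611, 0.1606]
ee_rot: [-3.141, -0.003, -0.046]
force: [0.8, 0.3, 0.7]
width: 0.0749
gripper_force: 0.0
t: 37.45
eef_pos: [0.675, 0.0606, 0.1594]
ee_rot: [-3.141, -0.002, -0.047]
force: [-0.5, -0.1, 5.9]
width: 0.0513
gripper_force: 45.0
t: 38.25
eef_pos: [0.6768, 0.0606, 0.3041]
ee_rot: [-3.139, -0.011, -0.046]
force: [0.8, 0.4, -1.4]
width: 0.0508
gripper_force: 45.0
[([0.507, 0.333, -0.004], 0.67)] [([0.752, -0.285, -0.002], 0.95), ([0.589, 0.332, 0.001], 0.88), ([0.574, 0.065, 0.105], 0.76), ([0.676, 0.062, 0.251], 0.68), ([0.845, 0.058, -0.002], 0.56), ([0.522, -0.299, 0.004], 0.23)]
```

```bash

python3 -m creep '{"translation":[[-18,29,0],[-24,38,0],[-24,39,0],[-24,39,0],[-24,39,0],[-24,39,0],[-20,32,0],[-10,16,0]],"spin":[0,0,0,0,0,0,0,0],"gripper":[0.4,0.4,0.4,0.4,0.4,0.4,0.4,0.4]}'
python3 -m creep '{"translation":[[0,0,0],[0,0,-45],[0,0,-45],[0,0,-45],[0,0,-45],[0,0,-40],[0,0,-15],[0,0,0]],"spin":[0,0,0,0,0,0,0,0],"gripper":[0.4,0.4,0.4,0.4,0.4,0.4,0.4,0.4]}'
python3 -m creep '{"translation":[[0,0,0],[0,0,0]],"spin":[0,0],"gripper":[0.4,0.4]}'
python3 - <<'E'
from h import *
cams.grab_frame("scene");print(pin("scene","tray"),pin("scene","pot1"))
E
```

```text
t: 39.2
eef_pos: [0.5041, 0.3336, 0.2948]
ee_rot: [3.14, 0.002, -0.045]
force: [-0.2, -0.3, -1.4]
width: 0.0507
gripper_force: 45.0
t: 40.0
eef_pos: [0.5053, 0.3289, 0.0578]
ee_rot: [3.136, 0.004, -0.048]
force: [0.6, -0.0, -0.0]
width: 0.0515
gripper_force: 45.0
t: 40.2
eef_pos: [0.5067, 0.3315, 0.0614]
ee_rot: [-3.141, -0.0, -0.047]
force: [-0.4, 0.6, -0.6]
width: 0.0513
gripper_force: 45.0
[([0.642, -0.293, 0.091], 0.72), ([0.505, 0.331, -0.001], 0.6), ([0.587, 0.332, -0.0], 0.6)] [([0.748, -0.283, -0.001], 0.93), ([0.846, 0.058, -0.0], 0.89), ([0.586, 0.332, -0.001], 0.87), ([0.576, 0.064, 0.106], 0.85), ([0.56, -0.295, 0.091], 0.23)]
```

```bash

python3 -m creep '{"translation":[[0,0,-2],[0,0,-1],[0,0,0]],"spin":[0,0,0],"gripper":[0.4,0.4,0.4]}'
python3 -m creep '{"translation":[[0,0,-1],[0,0,-1],[0,0,0]],"spin":[0,0,0],"gripper":[0.4,0.4,0.4]}'
python3 -m creep '{"translation":[[0,0,-1],[0,0,-1],[0,0,0]],"spin":[0,0,0],"gripper":[0.4,0.4,0.4]}'
python3 - <<'E'
from h import *
f=cams.grab_frame("scene");print(pin("scene","tray"),pin("scene","pot1"))
E
```

```text
t: 40.65
eef_pos: [0.5062, 0.3316, 0.0579]
ee_rot: [3.141, 0.0, -0.047]
force: [-0.2, -0.2, -1.3]
width: 0.0511
gripper_force: 45.0
t: 40.95
eef_pos: [0.5062, 0.3316, 0.0559]
ee_rot: [3.141, 0.0, -0.047]
force: [-0.2, -1.1, -1.3]
width: 0.0514
gripper_force: 45.0
t: 41.25
eef_pos: [0.5066, 0.3317, 0.0552]
ee_rot: [-3.141, -0.001, -0.046]
force: [-1.7, -0.8, 7.8]
width: 0.051
gripper_force: 45.0
[([0.508, 0.33, 0.002], 0.89)] [([0.843, 0.062, 0.001], 0.95), ([0.577, 0.063, 0.105], 0.84), ([0.752, -0.285, -0.002], 0.66), ([0.586, 0.335, 0.001], 0.6), ([0.505, 0.335, 0.005], 0.59)]
```

```bash

python3 -m creep '{"translation":[[0,0,1],[0,0,0],[0,0,0],[0,0,0],[0,0,20],[0,0,45],[0,0,45],[0,0,45]],"spin":[0,0,0,0,0,0,0,0],"gripper":[0.7,0.8,0.9,0.9,0.9,0.9,0.9,0.9]}'
python3 -m creep '{"translation":[[0,0,45],[0,0,43],[9,-36,0],[11,-42,0],[11,-42,0],[11,-42,0],[11,-42,0],[11,-42,0]],"spin":[0,0,0,0,0,0,0,0],"gripper":[0.9,0.9,0.9,0.9,0.9,0.9,0.9,0.9]}'
python3 -m creep '{"translation":[[4,-22,0],[0,0,0],[0,0,0]],"spin":[0,0,0],"gripper":[0.9,0.9,0.9]}'
python3 - <<'E'
from h import *
print(pose(),shk(0,.052))
for c in ("scene","wrist"):
  cams.grab_frame(c);print(pin(c,"pot1"),pin(c,"tray"))
E
```

```text
t: 42.2
eef_pos: [0.5061, 0.3314, 0.2116]
ee_rot: [3.141, 0.0, -0.047]
force: [1.1, 0.6, -0.2]
width: 0.079
gripper_force: 0.0
t: 43.0
eef_pos: [0.5704, 0.084, 0.2981]
ee_rot: [-3.141, -0.0, -0.047]
force: [1.1, 0.4, 0.4]
width: 0.0789
gripper_force: 0.0
t: 43.3
eef_pos: [0.5743, 0.0632, 0.2978]
ee_rot: [-3.142, 0.0, -0.048]
force: [-0.0, -0.4, 0.1]
width: 0.0791
gripper_force: 0.0
(43.3, [0.5743, 0.0632, 0.2978], [-3.142, 0.0, -0.048], 0.0791, [-0.0, -0.4, 0.1]) [0.5734431  0.06394258]
[([0.846, 0.06, 0.002], 0.88), ([0.576, 0.068, 0.107], 0.77), ([0.587, 0.337, 0.001], 0.77), ([0.748, -0.284, -0.002], 0.77), ([0.506, 0.334, 0.007], 0.75), ([0.506, 0.329, -0.0], 0.59)] [([0.507, 0.33, -0.002], 0.71)]
[([0.591, 0.332, 0.002], 0.92), ([0.507, 0.333, 0.003], 0.92), ([0.571, 0.062, 0.107], 0.58), ([0.77, 0.187, 0.001], 0.29)] [([0.506, 0.334, 0.002], 0.65)]
```

```bash

python3 -m creep '{"translation":[[0,1,-45],[0,0,-45],[0,0,-42],[0,0,-8],[0,0,0],[0,0,0]],"spin":[0,0,0,0,0,0],"gripper":[0.9,0.9,0.9,0.9,0.9,0.5]}'
python3 -m creep '{"translation":[[0,0,0],[0,0,0],[0,0,0],[0,0,0],[0,0,0]],"spin":[0,0,0,0,0],"gripper":[0.4,0.4,0.4,0.4,0.4]}' 45
python3 -m creep '{"translation":[[0,0,8],[0,0,8],[0,0,8],[0,0,12],[0,0,25],[0,0,45],[0,0,32],[0,0,0]],"spin":[0,0,0,0,0,0,0,0],"gripper":[0.4,0.4,0.4,0.4,0.4,0.4,0.4,0.4]}' 45
python3 - <<'E'
from h import *
cams.grab_frame("scene");print(pin("scene","tray"),pin("scene","pot1"))
E
```

```text
t: 44.2
eef_pos: [0.5758, 0.0652, 0.1603]
ee_rot: [-3.141, -0.003, -0.046]
force: [0.4, 0.5, 0.7]
width: 0.0751
gripper_force: 0.0
t: 44.7
eef_pos: [0.5749, 0.0648, 0.1592]
ee_rot: [-3.141, -0.002, -0.047]
force: [-2.3, 0.5, 6.1]
width: 0.051
gripper_force: 45.0
t: 45.5
eef_pos: [0.5769, 0.0649, 0.3031]
ee_rot: [-3.139, -0.01, -0.046]
force: [-0.4, -0.2, -0.8]
width: 0.0512
gripper_force: 45.0
[([0.507, 0.332, 0.001], 0.88)] [([0.576, 0.066, 0.251], 0.87), ([0.505, 0.332, -0.0], 0.75), ([0.749, -0.283, -0.004], 0.72), ([0.381, -0.304, 0.092], 0.71), ([0.844, 0.059, -0.001], 0.7), ([0.586, 0.331, 0.001], 0.65)]
```

```bash

python3 -m creep '{"translation":[[-16,28,0],[-22,38,0],[-22,39,0],[-22,39,0],[-22,39,0],[-22,39,0],[-16,28,0],[-9,14,0]],"spin":[0,0,0,0,0,0,0,0],"gripper":[0.4,0.4,0.4,0.4,0.4,0.4,0.4,0.4]}'
python3 -m creep '{"translation":[[0,0,0],[0,0,-45],[0,0,-45],[0,0,-45],[0,0,-45],[0,0,-40],[0,0,-14],[0,0,0]],"spin":[0,0,0,0,0,0,0,0],"gripper":[0.4,0.4,0.4,0.4,0.4,0.4,0.4,0.4]}'
python3 -m creep '{"translation":[[0,0,-1],[0,0,-1],[0,0,0]],"spin":[0,0,0],"gripper":[0.4,0.4,0.4]}'
python3 - <<'E'
from h import *
cams.grab_frame("scene");print(pin("scene","tray"),pin("scene","pot1"))
E
```

```text
t: 46.45
eef_pos: [0.4215, 0.3303, 0.2948]
ee_rot: [3.14, 0.001, -0.045]
force: [1.4, 0.2, -0.8]
width: 0.051
gripper_force: 45.0
t: 47.25
eef_pos: [0.4224, 0.326, 0.0591]
ee_rot: [3.136, 0.003, -0.048]
force: [0.2, -0.3, -0.9]
width: 0.0507
gripper_force: 45.0
t: 47.55
eef_pos: [0.4238, 0.3292, 0.0611]
ee_rot: [-3.14, -0.001, -0.047]
force: [0.5, 0.4, -2.1]
width: 0.0508
gripper_force: 45.0
[([0.507, 0.331, 0.001], 0.68)] [([0.506, 0.332, 0.002], 0.93), ([0.846, 0.058, -0.001], 0.91), ([0.422, 0.328, 0.008], 0.67), ([0.588, 0.335, 0.0], 0.63), ([0.749, -0.284, -0.001], 0.56)]
```

```bash

python3 -m creep '{"translation":[[0,0,-2],[0,0,-1],[0,0,0]],"spin":[0,0,0],"gripper":[0.4,0.4,0.4]}'
python3 -m creep '{"translation":[[0,0,-1],[0,0,-1],[0,0,0]],"spin":[0,0,0],"gripper":[0.4,0.4,0.4]}'
python3 -m creep '{"translation":[[0,0,-1],[0,0,0]],"spin":[0,0],"gripper":[0.4,0.4]}'
```

```text
t: 48.0
eef_pos: [0.4232, 0.3286, 0.0569]
ee_rot: [3.141, 0.0, -0.047]
force: [0.6, -0.6, -1.1]
width: 0.051
gripper_force: 45.0
t: 48.3
eef_pos: [0.4236, 0.3288, 0.056]
ee_rot: [-3.141, -0.001, -0.046]
force: [-3.2, -1.2, 9.6]
width: 0.0513
gripper_force: 45.0
t: 48.5
eef_pos: [0.4237, 0.3289, 0.056]
ee_rot: [-3.141, -0.001, -0.046]
force: [-5.5, -3.1, 19.0]
width: 0.0511
gripper_force: 45.0
```

```bash

python3 -m creep '{"translation":[[0,0,2],[0,0,0],[0,0,0],[0,0,0],[0,0,20],[0,0,45],[0,0,45],[0,0,45]],"spin":[0,0,0,0,0,0,0,0],"gripper":[0.7,0.8,0.9,0.9,0.9,0.9,0.9,0.9]}'
python3 -m creep '{"translation":[[0,0,45],[0,0,40],[-25,35,0],[-25,35,0],[-30,35,0],[-30,35,0],[-30,35,0],[-30,35,0]],"spin":[0,0,0,0,0,0,0,0],"gripper":[0.9,0.9,0.9,0.9,0.9,0.9,0.9,0.9]}'
python3 -m creep '{"translation":[[-20,30,0],[-20,30,0],[0,0,0],[0,0,0]],"spin":[0,0,0,0],"gripper":[0.9,0.9,0.9,0.9]}'
python3 - <<'E'
from h import *
s=cams.grab_frame("scene");print(pin("scene","pot1"),pin("scene","bottle1"),pin("scene","rocker_raised_end"),pin("scene","cream_jar"))
t=cams.grab_frame("top");print(pin("top","pot1"),pin("top","rocker_raised_end"))
cv2.imwrite("pics/fin.png",np.hstack([s["img"][100:360,110:410],t["img"][100:360,120:460]])[:,:,::-1])
E
```

```text
t: 49.3
eef_pos: [0.4231, 0.3283, 0.2125]
ee_rot: [3.141, 0.0, -0.047]
force: [0.7, 1.3, 0.1]
width: 0.0789
gripper_force: 0.0
t: 50.1
eef_pos: [0.2519, 0.5398, 0.2959]
ee_rot: [3.141, 0.0, -0.047]
force: [1.0, 0.7, -0.1]
width: 0.0792
gripper_force: 0.0
t: 50.5
eef_pos: [0.2126, 0.5991, 0.2949]
ee_rot: [3.14, 0.0, -0.045]
force: [0.1, 0.4, 0.2]
width: 0.0788
gripper_force: 0.0
[([0.586, 0.334, -0.001], 0.94), ([0.424, 0.329, 0.001], 0.88), ([0.503, 0.331, 0.004], 0.75), ([0.849, 0.06, 0.0], 0.68), ([0.75, -0.284, -0.004], 0.58), ([0.487, -0.127, 0.079], 0.26), ([0.798, -0.109, -0.001], 0.16)] [([0.559, -0.296, 0.089], 0.89), ([0.642, -0.29, 0.089], 0.77), ([0.478, -0.306, 0.088], 0.59)] [([0.488, -0.126, 0.078], 0.42)] [([0.384, -0.303, 0.091], 0.96), ([0.489, -0.126, 0.076], 0.46)]
[([0.506, 0.331, 0.002], 0.88), ([0.852, 0.06, 0.002], 0.81), ([0.589, 0.335, 0.001], 0.71), ([0.424, 0.332, 0.007], 0.69), ([0.752, -0.286, 0.001], 0.58)] [([0.488, -0.128, 0.074], 0.67), ([0.576, 0.012, 0.108], 0.26)]
```

View pics/fin.png

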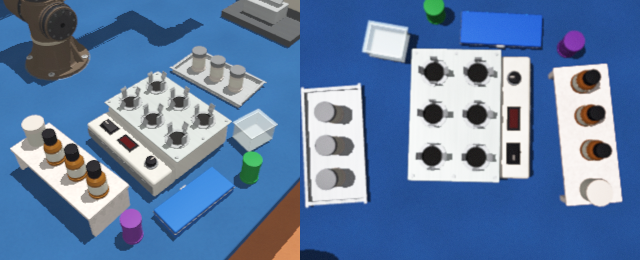

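The final picture shows three pots upright in the tray, at (325,112), (325,145) and (325,181) in the top half. Three bottles stand on the riser, at (590,78), (593,113) and (597,150). All the clamps are empty, the rocker is off, and the bystanders and look-alikes haven't moved. I hand in.

```bash
python3 -c "
from station import arm; print(arm.job_done())"
```

```text
the job is handed in; nothing more can be done
None
```

The job is handed in, with no verdict returned: the shaker was switched off first, all three pots stand upright in the tray and all three bottles on the riser, and the cream jar, slide box, dish and both look-alikes were left where they were.

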